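Try the roller catch of the blue tool cabinet

TASK

A sprung roller catch has just been fitted in the blue cabinet on the bench and wants trying: push the blue door, which stands ajar, fully shut until the catch snaps, then pull it through the catch again by its orange handle and leave it standing wide open, at least 65 degrees from shut. Leave the grey cabinet and its door as they are.

Things in the scene. Friction and masses are not known exactly. Their poses are not given: they have to be found in the camera images.
- blue_door (a joint): blue door's angle, rad: 0 shut (firm stop), grows opening towards the robot (clockwise from above) to 1.7; starts 0.4 to 0.8. Stays where left. Door 12 mm thick, 204 wide, 244 high, hinged at its left edge seen from the robot. The catch resists from about 0.1 when closing (about 5 N at the handle) and past 0.035 draws the door shut; reopening takes about 5 N
- blue_handle (a point): grip point of the blue door's handle, 240 mm above the bench: upright round orange rod 16 mm thick, free at its top 25 mm above this point, held 44 mm below it by a 10 mm arm. Its axis is 45 mm before the door's outer face, 170 mm along the door from the hinge. Door and cabinet tops are 10 mm above this point. Axes turn with the door: x square into it, y along it to the hinge, z up
- blue_hinge (a point): point on the blue door's upright hinge axis, level with the handle's grip point, at the left front edge of the blue cabinet (fixed, 204 mm wide, 160 deep, 250 high, facing the robot within 15 degrees), in the plane of the door's inner face. Axes as for the handle
- grey_handle (a point): the same point on the orange handle of the grey cabinet's door (equal cabinet in grey, also ajar, 0.3 to 0.8 rad, standing beside the blue one, left or right): leave alone

How it is judged:
By the outcome, as a careful person would: the job done as asked, in the order asked, and still so for the second after the job is handed in, with the robot touching nothing.
It also fails if it takes over 45 s, if anything falls off the work surface, if the arm or the gripper's body presses on something with over 40 N, if the wrist force passes 120 N, or if a joint passes its speed limit or range.

ROBOT

A 6-joint arm with a two-finger parallel gripper is mounted at the origin on the work surface. World frame = base frame: x ahead of the robot, y to its left, z up, the work surface at z = 0. Lengths are in m, angles in rad, forces in N, time in s.
With the tool pointing down it reaches from about 0.25 to 0.775 m from the base axis. Payload 8.9 kg.
Tool frame: the origin (TCP) lies between the finger pads; the fingertips stand 11 mm ahead of it and the grasp point (between the pads) lies 8 mm behind it (r.tip_reach is the distance from the TCP to the fingertips, in m); z points along the fingers, y is the direction in which the jaws open and shut (so a half turn about z gives the same grasp; the last joint's range is limited). The gripper opens to 85 mm and grips with 20 to 120 N. Pads are 22 mm wide; open, the fingers measure 114 mm over their backs; the gripper's body (76 mm by 85 mm) begins 54 mm behind the grasp point. The pads swing forward as they close: fully open they stand 13 mm farther back than shut.
Start: joints at [1.168, 0.291, -0.153, 1.127, 0, 1.431], TCP at [0.137, 0.507, 0.242] pointing down, gripper open.
Joint ranges: [-2.52, 2.52], [-0.91, 1.74], [-1.3, 1.37], [-1.96, 2.02], [-1.52, 1.47], [-3.14, 3.14]. Speed limits (rad/s): [2.22, 2.22, 2.79, 3.14, 3.14, 3.14].

INTERFACE

Orientations are given as a rotation vector (axis times angle).
In Python, from rig import r gives the robot as it stands.
- The arm moves only by the shell command python3 -m pendant 'ROWS'. ROWS is JSON, a list of rows, each a list of 5 numbers: the shift along the tool's x, y, z in m, then the turn about the tool's z in degrees, then the finger opening in m, from 0 to 0.0854. A call has 1 to 10 rows; each row shifts and turns the commanded pose from where the row before left it, along the tool's axes as they then stand; what a row does not reach is not made up. A row lasts 1/8 s, in which the tool goes at most 62.5 mm and 10.7 degrees, less where a joint would pass 70% of its speed; a pose out of reach is approached as far as the arm can. A call is refused whole if a number of a shift passes 0.0625 or a number of a turn 10.7, either way. A call with a gripper value outside its range is refused whole. The fingers move at their own pace and stop on an object; the grip force is fixed at half the most. Time passes only in rows, so rows that do not move let the fingers close. It gives the time, the measured TCP pose, the force and the opening at its end, in the units of the state.
- r.get_obs(): the state, without advancing time (a new reading comes with each control period).
- r.snapshot(name): name is "scene" or "top" or "wrist"; returns the picture (400x640x3 uint8, red, green, blue); there is no depth.
- r.calibration(name): a dict with "fx", "fy", "cx", "cy" (pixels), "k1" (the pictures are not rectified: a ray, as slopes to the right and down, at radius r is drawn at 1 + k1 r^2 times it, then the intrinsics apply), "R" (3x3) and "t" (3): a world point X has camera coordinates R X + t. Camera axes: x right, y down, z forward; pixel columns grow to the right and rows downward; lengths in m; the calibration is good to about 2 mm. A picture is of the moment at which its call begins: read the wrist's pose just before it. calibration takes no time and is no camera call; for the wrist camera it gives the pose at the moment of the call.
- r.sign_off(): hands the job in, once; it reports no verdict.
The state is a dict: "time": time; "joints": joint angles; "joint_velocities": joint speeds; "joint_torque": joint torques, N m; "eef_pos": TCP position; "ee_rot": TCP orientation; "force": force on the tool from outside, world axes, zero at the start; "torque": the same for the moment, N m; "opening": finger opening in m.
Only numpy, scipy, OpenCV 4.12 (cv2) and the standard library are available. Lean on these libraries where they do the work, as an engineer would, in place of code of your own. Each camera call takes 0.05 s, during which the arm holds its last target.

## Working session

There is one attempt and no reset: what is moved stays moved. The work goes in short steps, Python scripts to look and compute and a shell command to move; the robot and the scene stay as the last step left them, time stands still between calls to the robot, and variables do not carry over. Pictures are saved under pics/ and viewed, and the job is handed in when it is done.

```bash
ls; mkdir -p pics
python3 - <<'E'
from rig import r
import cv2,numpy as np
o=r.get_obs();print({k:np.round(v,3).tolist() for k,v in o.items()})
for n in("scene","top"):
    im=r.snapshot(n);cv2.imwrite(f"pics/{n}0.png",im[...,::-1]);c=r.calibration(n);print(n,{k:np.round(v,4).tolist() for k,v in c.items()})
E
```

```text
pics
{'time': 0.0, 'joints': [1.168, 0.291, -0.154, 1.127, 0.0, 1.431], 'joint_velocities': [0.001, 0.001, -0.002, 0.001, 0.001, -0.001], 'joint_torque': [0.003, -53.715, 33.137, 0.016, 0.0, 0.0], 'eef_pos': [0.137, 0.506, 0.242], 'ee_rot': [-0.413, -3.114, 0.002], 'force': [0.707, 0.239, 0.142], 'torque': [0.026, 0.03, -0.005], 'opening': 0.085}
scene {'fx': 473.9593, 'fy': 473.9593, 'cx': 317.2767, 'cy': 199.7409, 'k1': -0.0031, 'R': [[-0.6222, 0.7829, 0.0049], [0.5231, 0.4204, -0.7414], [-0.5825, -0.4587, -0.6711]], 't': [0.391, -0.2057, 1.4082]}
top {'fx': 385.4793, 'fy': 385.4793, 'cx': 316.9929, 'cy': 194.3681, 'k1': -0.0486, 'R': [[-0.0032, -1.0, -0.0082], [-0.9977, 0.0037, -0.0678], [0.0678, 0.0079, -0.9977]], 't': [-0.0063, 0.6138, 0.8176]}
```

View pics/scene0.png

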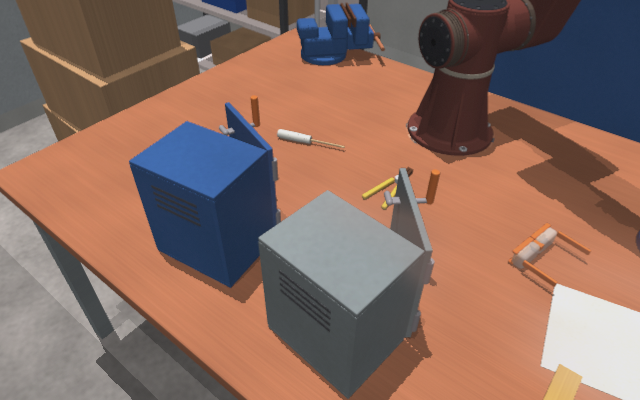

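View pics/top0.png

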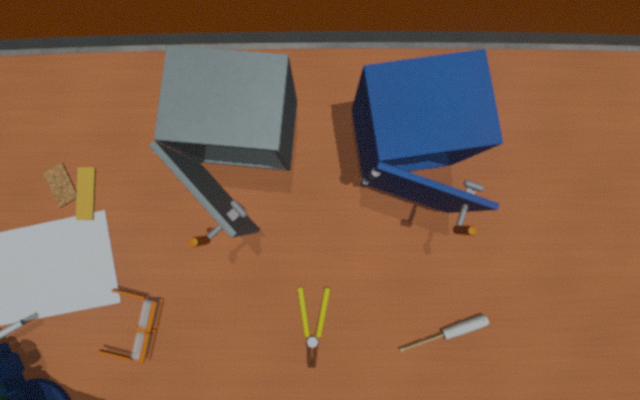

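The scene picture shows the blue cabinet far from the scene camera, with its handle top near (255,98). The top picture shows the blue handle at about (465,230), the hinge side near (375,172) and the grey handle near (200,240). I'll measure these.

```bash
cat > h.py <<'E'
import numpy as np,cv2
from rig import r
def K(c): return np.array([[c['fx'],0,c['cx']],[0,c['fy'],c['cy']],[0,0,1]])
def ray(c,uv):
    p=cv2.undistortPoints(np.array([[uv]],float),K(c),np.array([c['k1'],0,0,0,0.]))[0,0]
    R=np.array(c['R']);t=np.array(c['t']); return -R.T@t, R.T@np.array([p[0],p[1],1])
def onz(c,uv,z):
    o,d=ray(c,uv); return o+d*(z-o[2])/d[2]
def two(c1,u1,c2,u2):
    o1,d1=ray(c1,u1);o2,d2=ray(c2,u2)
    s=np.linalg.lstsq(np.c_[d1,-d2],o2-o1,rcond=None)[0]
    a=o1+s[0]*d1;b=o2+s[1]*d2; return (a+b)/2,np.linalg.norm(a-b)
def proj(c,X):
    R=np.array(c['R']);x,y=(lambda q:(q[0]/q[2],q[1]/q[2]))(R@np.array(X)+np.array(c['t']))
    f=1+c['k1']*(x*x+y*y);return np.array([c['fx']*x*f+c['cx'],c['fy']*y*f+c['cy']])
E
python3 - <<'E'
import cv2
a=cv2.imread('pics/top0.png')[40:250,340:510];b=cv2.imread('pics/scene0.png')[80:290,130:300]
cv2.imwrite('pics/z0.png',cv2.hconcat([cv2.resize(a,None,fx=2.3,fy=2.3),cv2.resize(b,None,fx=2.3,fy=2.3)]))
import numpy as np
for n in('top','scene'):
    im=cv2.imread(f'pics/{n}0.png');h=cv2.cvtColor(im,cv2.COLOR_BGR2HSV)
    roi={'top':(450,220,485,242),'scene':(246,92,264,130)}[n];x0,y0,x1,y1=roi
    print(n);
    for y in range(y0,y1,2):print(y,[tuple(h[y,x].tolist()) for x in range(x0,x1,5)])
E
```

```text
top
220 [(12, 143, 157), (13, 148, 153), (110, 6, 137), (11, 140, 153), (12, 148, 153), (13, 152, 153), (11, 148, 155)]
222 [(11, 147, 154), (11, 138, 148), (128, 7, 143), (12, 150, 153), (11, 140, 157), (12, 148, 153), (12, 148, 153)]
224 [(12, 156, 152), (10, 133, 134), (170, 12, 132), (11, 148, 146), (12, 146, 152), (12, 146, 154), (13, 151, 154)]
226 [(12, 152, 154), (10, 158, 95), (8, 111, 87), (12, 178, 96), (14, 185, 139), (13, 168, 159), (12, 145, 156)]
228 [(12, 152, 154), (13, 188, 76), (9, 184, 75), (11, 203, 74), (18, 190, 164), (16, 204, 169), (12, 146, 155)]
230 [(12, 149, 151), (11, 162, 77), (12, 198, 72), (15, 255, 66), (19, 173, 171), (17, 203, 170), (13, 147, 153)]
232 [(12, 145, 155), (11, 160, 89), (10, 196, 74), (12, 190, 75), (18, 179, 167), (17, 192, 173), (12, 141, 155)]
234 [(12, 144, 156), (12, 154, 141), (12, 170, 123), (12, 190, 102), (16, 192, 142), (14, 181, 158), (12, 149, 154)]
236 [(13, 150, 156), (13, 151, 155), (11, 141, 157), (11, 150, 151), (12, 151, 150), (12, 149, 151), (11, 149, 157)]
238 [(12, 147, 158), (12, 148, 158), (13, 155, 156), (11, 1
[... 783 characters left out ...]
 134, 204)]
110 [(10, 134, 204), (10, 139, 184), (11, 179, 120), (10, 136, 207)]
112 [(10, 134, 201), (10, 137, 192), (11, 179, 120), (9, 133, 203)]
114 [(10, 135, 199), (10, 137, 192), (11, 176, 122), (10, 135, 206)]
116 [(10, 134, 203), (9, 135, 192), (11, 175, 124), (10, 134, 204)]
118 [(10, 134, 203), (9, 135, 198), (10, 177, 124), (10, 134, 205)]
120 [(175, 61, 151), (10, 136, 201), (11, 175, 124), (10, 135, 204)]
122 [(110, 143, 161), (9, 125, 196), (11, 173, 125), (10, 134, 201)]
124 [(108, 152, 166), (140, 9, 163), (10, 175, 125), (10, 134, 203)]
126 [(109, 150, 163), (110, 128, 152), (10, 171, 125), (9, 134, 200)]
128 [(110, 133, 90), (109, 154, 166), (10, 135, 202), (10, 134, 201)]
```

View pics/z0.png

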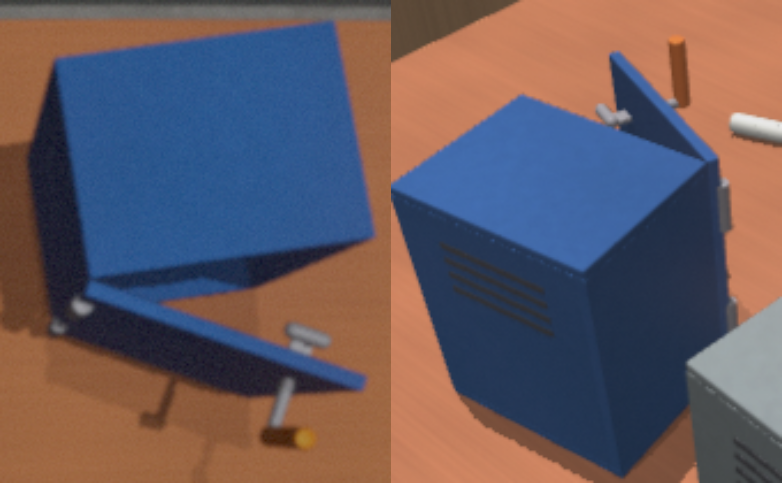

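Run:
```python
from h import *
T=r.calibration('top');S=r.calibration('scene')
for n,u,v in(('handletop',(472.2,230.4),(254.4,97.4)),('doorfree',(498.3,206),(227.5,103.5)),('hinge',(379,163.5),(269.8,149)),('cabBackL',(364.3,66),(214,198.5)),('cabBackR',(484.8,49.6),(131.5,161.5))):
    p,e=two(T,u,S,v);print(n,p.round(4),round(e,4))
for n,u,z in(('handletop',(472.2,230.4),.265),('doorfree',(498.3,206),.25),('hinge',(379,163.5),.25),('bl',(364.3,66),.25),('br',(484.8,49.6),.25),('fr',(501.7,143),.25),('greyhandle',(194.5,241.5),.265),('greyfree',(236,236),.25),('greyhinge',(155,143),.25),('gfr',(290,167),.25),('gfl',(160,134),.25)):
    print(n,onz(T,u,z).round(4))
```

```text
handletop [ 0.5399 -0.2484  0.2634] 0.0027
doorfree [ 0.5774 -0.297   0.2479] 0.0044
hinge [ 0.6458 -0.1073  0.2498] 0.004
cabBackL [ 0.8075 -0.0872  0.2462] 0.0027
cabBackR [ 0.8345 -0.2853  0.2476] 0.0053
handletop [ 0.5407 -0.249   0.265 ]
doorfree [ 0.5786 -0.298   0.25  ]
hinge [ 0.647  -0.1089  0.25  ]
bl [ 0.8069 -0.0878  0.25  ]
br [ 0.8355 -0.2866  0.25  ]
fr [ 0.6798 -0.3074  0.25  ]
greyhandle [0.5251 0.1785 0.265 ]
greyfree [0.533  0.1175 0.25  ]
greyhinge [0.6823 0.2511 0.25  ]
gfr [0.6419 0.0325 0.25  ]
gfl [0.697  0.2433 0.25  ]
```

Two-view heights agree with the text, and the estimated blue door angle is about 0.48 rad. Next I'll work out the tool axes and the arc.

```bash
cat >> h.py <<'E'
from scipy.spatial.transform import Rotation as Ro
H=np.array([.647,-.107]); A0=np.degrees(np.arctan2(-.199,.033))
def handle(th):
    a=np.radians(A0-th);d=np.array([np.cos(a),np.sin(a)]);n=np.array([-d[1],d[0]])
    return H+.17*d-.057*n, d
def show():
    o=r.get_obs();M=Ro.from_rotvec(o['ee_rot']).as_matrix()
    print('t',round(float(o['time']),2),'p',np.round(o['eef_pos'],4),'x',M[:,0].round(3),'y',M[:,1].round(3),'z',M[:,2].round(3),'F',np.round(o['force'],1),'op',round(float(o['opening']),4),'j',np.round(o['joints'],2))
    return np.array(o['eef_pos']),M
def to(P,yawdeg=None):
    p,M=show();print('tool shift mm',(M.T@(np.array(P)-p)*1000).round(1))
    if yawdeg is not None:
        cur=np.degrees(np.arctan2(M[1,1],M[0,1]));t=(-(yawdeg-cur)+90)%180-90;print('turn deg (about tool z) ',round(t,1),'or',round(t-180*np.sign(t),1))
E
python3 - <<'E'
from h import *
for th in(0,10,27.8,50,70,78):
    p,d=handle(th);print(th,p.round(4),d.round(3),round(A0-th,1))
to([.54,-.2487,.36],A0-27.8)
E
```

```text
0 [ 0.6186 -0.284 ] [ 0.164 -0.987] -80.6
10 [ 0.5883 -0.2764] [-0.01 -1.  ] -90.6
27.8 [ 0.5393 -0.2503] [-0.315 -0.949] -108.4
50 [ 0.4931 -0.199 ] [-0.651 -0.759] -130.6
70 [ 0.4709 -0.1408] [-0.871 -0.491] -150.6
78 [ 0.4679 -0.116 ] [-0.931 -0.365] -158.6
t 0.1 p [0.1367 0.5065 0.2418] x [-0.965  0.261  0.   ] y [ 0.261  0.965 -0.001] z [-0.    -0.001 -1.   ] F [ 0.2 -0.5  0.8] op 0.0855 j [ 1.17  0.29 -0.15  1.13  0.    1.43]
tool shift mm [-586.2 -624.  -117.6]
turn deg (about tool z)  3.3 or -176.7
```

```bash
python3 -m pendant '[[0,0,-0.06,0,0.0854],[0,0,-0.06,0,0.0854],[-0.03,-0.05,0,0,0.0854],[-0.03,-0.05,0,0,0.0854],[-0.03,-0.05,0,0,0.0854],[-0.03,-0.05,0,0,0.0854],[-0.03,-0.05,0,0,0.0854],[-0.03,-0.05,0,0,0.0854],[-0.03,-0.05,0,0,0.0854],[-0.03,-0.05,0,0,0.0854]]'; python3 -c "
from h import *
to([.54,-.2487,.36],A0-27.8)"
```

```text
time: 1.35
eef_pos: [0.262, 0.0687, 0.3624]
ee_rot: [0.413, 3.114, 0.0]
force: [1.4, 0.2, -0.4]
opening: 0.0854
t 1.35 p [0.262  0.0687 0.3624] x [-0.965  0.261 -0.001] y [0.261 0.965 0.   ] z [ 0.001  0.    -1.   ] F [ 1.4  0.2 -0.4] op 0.0854 j [-0.02 -0.26 -0.4   1.43  0.    0.25]
tool shift mm [-351.1 -234.     2.6]
turn deg (about tool z)  3.3 or -176.7
```

```bash
python3 -m pendant '[[-0.044,-0.029,0,0.4,0.0854],[-0.044,-0.029,0,0.4,0.0854],[-0.044,-0.029,0,0.4,0.0854],[-0.044,-0.029,0,0.4,0.0854],[-0.044,-0.029,0,0.4,0.0854],[-0.044,-0.029,0,0.4,0.0854],[-0.044,-0.029,0,0.4,0.0854],[-0.044,-0.029,0,0.5,0.0854],[0,0,0,0,0.0854]]'
python3 - <<'E'
from h import *
to([.54,-.2487,.232],A0-27.8)
C=r.calibration('wrist');im=r.snapshot('wrist').copy()
print(proj(C,[.54,-.2487,.265]))
cv2.imwrite('pics/w1.png',im[...,::-1]);cv2.imwrite('pics/t1.png',r.snapshot('top')[...,::-1])
np.save('w1.npy',dict(C),allow_pickle=True)
E
```

```text
time: 2.48
eef_pos: [0.5347, -0.2546, 0.3596]
ee_rot: [-0.505, -3.098, -0.002]
force: [-0.8, 0.9, -0.4]
opening: 0.0853
t 2.48 p [ 0.5347 -0.2546  0.3596] x [-0.948  0.318  0.003] y [0.318 0.948 0.001] z [-0.003  0.001 -1.   ] F [-0.8  0.9 -0.4] op 0.0853 j [-0.57  0.4   0.31  1.48 -0.   -0.24]
tool shift mm [ -3.6   7.2 127.6]
turn deg (about tool z)  -0.2 or 179.8
[326.4197553  214.72055375]
```

View pics/w1.png

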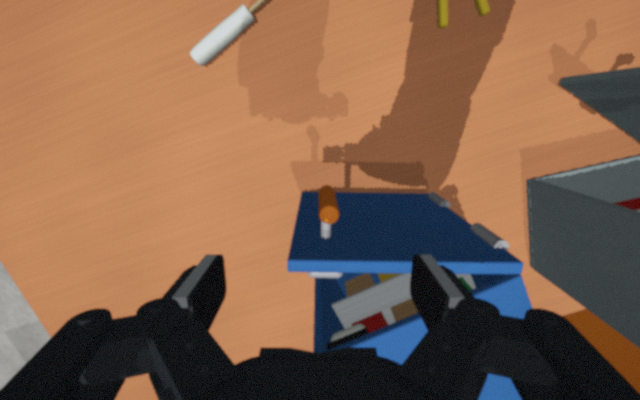

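The wrist picture shows the handle's top disc at about (330,213), against a predicted (326,215). The two agree within about 1–2 mm, so I'll descend and grasp.

```bash
python3 -m pendant '[[-0.004,0.007,0,0,0.0854],[0,0,0.04,0,0.0854],[0,0,0.04,0,0.0854],[0,0,0.03,0,0.0854],[0,0,0.018,0,0.0854],[0,0,0,0,0.0854]]'
python3 - <<'E'
from h import *
to([.54,-.2487,.232],A0-27.8)
C=r.calibration('wrist');im=r.snapshot('wrist').copy()
cv2.imwrite('pics/w2.png',im[...,::-1])
E
```

```text
time: 3.32
eef_pos: [0.5389, -0.2452, 0.2341]
ee_rot: [-0.501, -3.1, -0.001]
force: [-0.4, 1.0, -0.5]
opening: 0.0854
t 3.33 p [ 0.5389 -0.2452  0.2341] x [-0.949  0.315  0.001] y [0.315 0.949 0.001] z [-0.001  0.001 -1.   ] F [-0.4  1.  -0.5] op 0.0854 j [-0.55  0.42  0.02  1.17  0.   -0.23]
tool shift mm [-2.2 -3.   2. ]
turn deg (about tool z)  0.0 or -180.0
```

View pics/w2.png

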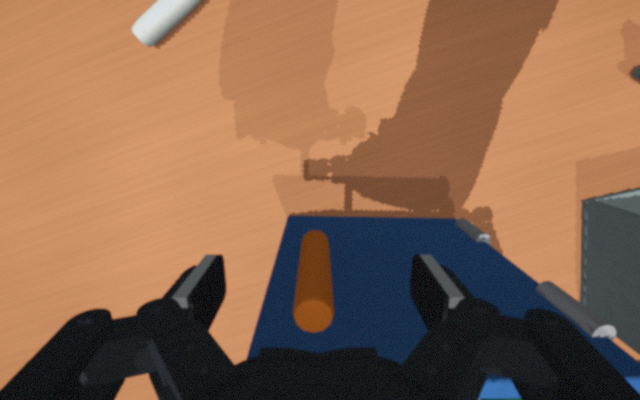

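The rod's top, at about (314,313), lies between the fingers and is near centre. Closing.

```bash
python3 -m pendant '[[-0.002,-0.003,0.002,0,0.05],[0,0,0,0,0.03],[0,0,0,0,0.01],[0,0,0,0,0.0],[0,0,0,0,0.0],[0,0,0,0,0.0]]'; python3 -c "
from h import *
p,M=show();print((p[:2]-H),np.hypot(*(p[:2]-H)))"
```

```text
time: 4.12
eef_pos: [0.5421, -0.2487, 0.2329]
ee_rot: [0.5, 3.098, 0.005]
force: [7.2, 7.9, 1.3]
opening: 0.0147
t 4.12 p [ 0.5421 -0.2487  0.2329] x [-0.949  0.315 -0.003] y [0.315 0.949 0.003] z [ 0.003  0.003 -1.   ] F [7.2 7.9 1.3] op 0.0147 j [-0.55  0.43  0.03  1.17  0.   -0.23]
[-0.10486242 -0.14173924] 0.17631262370230322
```

```bash
python3 -m pendant '[[0,0.001,0,0,0],[-0.0075,-0.0023,0,-2.5,0],[-0.0075,-0.0023,0,-2.5,0],[-0.0075,-0.0023,0,-2.5,0],[-0.0075,-0.0023,0,-2.5,0],[0,0,0,0,0]]'; python3 -c "
from h import *
p,M=show();print((M.T@np.array(r.get_obs()['force'])).round(1),np.hypot(*(p[:2]-H)))"
```

```text
time: 4.88
eef_pos: [0.5685, -0.2655, 0.2329]
ee_rot: [0.23, 3.131, 0.001]
force: [3.1, 3.1, 4.5]
opening: 0.0144
t 4.88 p [ 0.5685 -0.2655  0.2329] x [-0.989  0.146 -0.002] y [0.146 0.989 0.001] z [ 0.002  0.    -1.   ] F [3.1 3.1 4.5] op 0.0144 j [-0.55  0.49  0.13  1.2   0.   -0.41]
[-2.7  3.5 -4.5] 0.17690789060712414
```

```bash
python3 -m pendant '[[-0.0075,-0.0023,0,-2.5,0],[-0.0075,-0.0023,0,-2.5,0],[-0.0075,-0.0023,0,-2.5,0],[-0.0075,-0.0023,0,-2.5,0],[0,0,0,0,0]]'
python3 - <<'E'
from h import *
p,M=show();print((M.T@np.array(r.get_obs()['force'])).round(1))
cv2.imwrite('pics/t3.png',cv2.resize(r.snapshot('top')[20:260,300:560,::-1],None,fx=2.3,fy=2.3))
E
```

```text
time: 5.5
eef_pos: [0.5971, -0.2775, 0.2329]
ee_rot: [-0.043, 3.14, -0.001]
force: [1.9, 1.3, 4.1]
opening: 0.0146
t 5.5 p [ 0.5971 -0.2775  0.2329] x [-1.    -0.027 -0.001] y [-0.027  1.    -0.   ] z [ 0.001 -0.    -1.   ] F [1.9 1.3 4.1] op 0.0146 j [-0.55  0.56  0.23  1.25  0.   -0.57]
[-2.   1.2 -4.1]
```

View pics/t3.png

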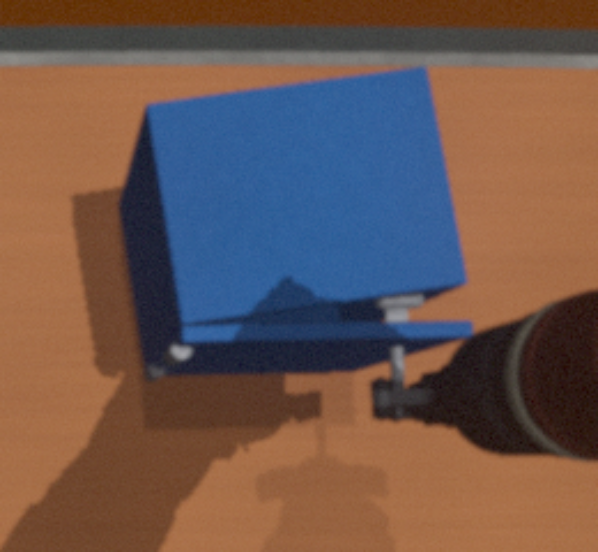

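The door is still about 8° open and the grip is holding. I'll push on gently.

```bash
python3 -m pendant '[[-0.003,-0.001,0,-1,0],[-0.003,-0.001,0,-1,0],[-0.003,-0.001,0,-1,0],[0,0,0,0,0]]'; python3 -m pendant '[[-0.003,-0.001,0,-1,0],[-0.003,-0.001,0,-1,0],[0,0,0,0,0]]';  python3 - <<'E'
from h import *
p,M=show();print((M.T@np.array(r.get_obs()['force'])).round(1))
E
```

```text
time: 6.05
eef_pos: [0.6056, -0.28, 0.2329]
ee_rot: [0.126, -3.139, 0.0]
force: [-0.6, 2.6, 7.6]
opening: 0.0148
time: 6.42
eef_pos: [0.6118, -0.2815, 0.2328]
ee_rot: [0.181, -3.136, 0.0]
force: [-0.5, 1.0, 6.9]
opening: 0.0145
t 6.42 p [ 0.6118 -0.2815  0.2328] x [-0.993 -0.115  0.   ] y [-0.115  0.993 -0.   ] z [-0. -0. -1.] F [-0.5  1.   6.9] op 0.0145 j [-0.54  0.59  0.29  1.27 -0.   -0.65]
[ 0.4  1.1 -6.9]
```

```bash
python3 -m pendant '[[-0.003,-0.001,0,-1,0],[0,0,0,0,0]]'; python3 -m pendant '[[-0.003,-0.001,0,-1,0],[0,0,0,0,0]]';  python3 - <<'E'
from h import *
p,M=show();print((M.T@np.array(r.get_obs()['force'])).round(1))
cv2.imwrite('pics/t4.png',cv2.resize(r.snapshot('top')[20:260,300:560,::-1],None,fx=2.3,fy=2.3))
E
```

```text
time: 6.68
eef_pos: [0.615, -0.2822, 0.2329]
ee_rot: [-0.208, 3.135, -0.001]
force: [0.6, 1.6, 6.3]
opening: 0.0146
time: 6.92
eef_pos: [0.6183, -0.2828, 0.2329]
ee_rot: [-0.236, 3.132, -0.001]
force: [1.2, 1.2, 5.9]
opening: 0.0147
t 6.92 p [ 0.6183 -0.2828  0.2329] x [-0.989 -0.15  -0.001] y [-0.15   0.989 -0.001] z [ 0.001 -0.    -1.   ] F [1.2 1.2 5.9] op 0.0147 j [-0.54  0.6   0.31  1.28 -0.   -0.69]
[-1.4  1.  -5.9]
```

View pics/t4.png

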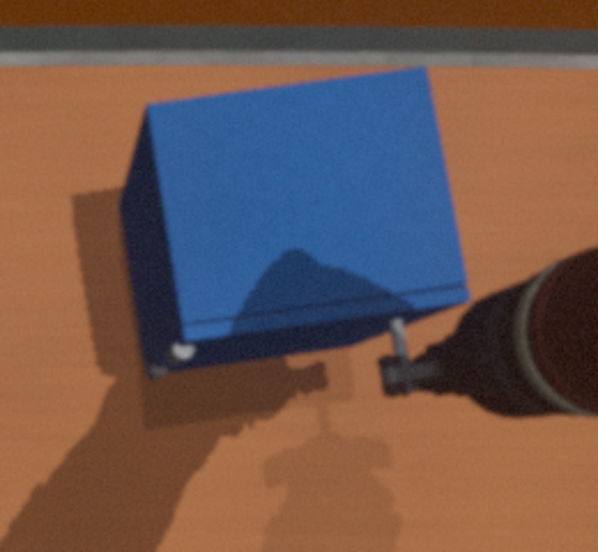

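The door is nearly flush and the catch now seems to be drawing it in. I'll press on to the stop.

```bash
for i in 1 2; do python3 -m pendant '[[-0.002,-0.0006,0,-0.5,0],[0,0,0,0,0]]'; done
```

```text
time: 7.22
eef_pos: [0.6193, -0.283, 0.2329]
ee_rot: [0.248, -3.13, 0.0]
force: [-5.8, 2.5, 8.8]
opening: 0.0147
time: 7.48
eef_pos: [0.6193, -0.283, 0.2328]
ee_rot: [0.261, -3.125, -0.001]
force: [-14.8, 3.1, 13.2]
opening: 0.0146
```

```bash
python3 -m pendant '[[-0.002,0,0,0,0],[0,0,0,0,0],[0,0,0,0,0]]';  python3 - <<'E'
from h import *
show()
cv2.imwrite('pics/t5.png',cv2.resize(r.snapshot('top')[100:220,360:520,::-1],None,fx=4,fy=4,interpolation=2))
cv2.imwrite('pics/s5.png',cv2.resize(r.snapshot('scene')[80:200,130:290,::-1],None,fx=4,fy=4,interpolation=2))
E
```

```text
time: 7.85
eef_pos: [0.6194, -0.283, 0.2328]
ee_rot: [0.259, -3.122, -0.001]
force: [-23.6, 1.4, 16.6]
opening: 0.0146
t 7.85 p [ 0.6194 -0.283   0.2328] x [-0.986 -0.165  0.009] y [-0.165  0.986  0.002] z [-0.009  0.    -1.   ] F [-23.6   1.4  16.6] op 0.0146 j [-0.53  0.61  0.33  1.3  -0.   -0.7 ]
```

View pics/t5.png

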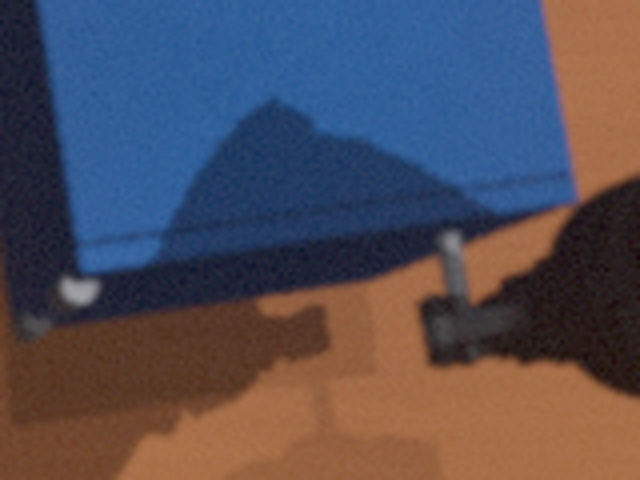

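View pics/s5.png

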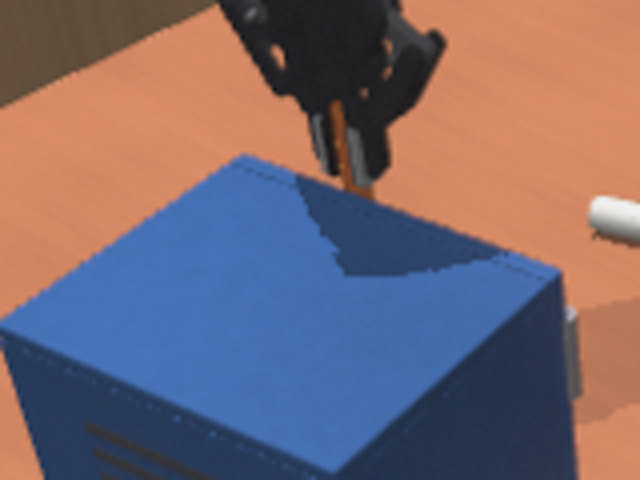

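The door is flush in both views: its seam runs parallel to the cabinet front, and it holds against the stop at 24 N with no further motion. Next I'll pull it open along the arc.

```bash
python3 -m pendant '[[0.005,0.001,0,0.5,0],[0.0037,0.0013,0,1.25,0],[0.0037,0.0013,0,1.25,0],[0.0037,0.0013,0,1.25,0],[0.0037,0.0013,0,1.25,0],[0.0037,0.0013,0,1.25,0],[0.0037,0.0013,0,1.25,0],[0,0,0,0,0]]';python3 -c "
from h import *
p,M=show();print((M.T@np.array(r.get_obs()['force'])).round(1))"
```

```text
time: 8.95
eef_pos: [0.5962, -0.2772, 0.2329]
ee_rot: [-0.043, 3.141, -0.0]
force: [1.3, 1.6, 6.9]
opening: 0.0142
t 8.95 p [ 0.5962 -0.2772  0.2329] x [-1.    -0.027 -0.001] y [-0.027  1.    -0.   ] z [ 0.001 -0.    -1.   ] F [1.3 1.6 6.9] op 0.0142 j [-0.55  0.56  0.23  1.25  0.   -0.57]
[-1.3  1.6 -6.9]
```

```bash
python3 -m pendant '[[0.0117,0.0044,0,4,0],[0.0117,0.0044,0,4,0],[0.0117,0.0044,0,4,0],[0.0117,0.0044,0,4,0],[0.0117,0.0044,0,4,0],[0.0117,0.0044,0,4,0],[0.0117,0.0044,0,4,0],[0.0117,0.0044,0,4,0],[0,0,0,0,0]]';python3 -c "
from h import *
p,M=show();print((M.T@np.array(r.get_obs()['force'])).round(1))"
```

```text
time: 10.07
eef_pos: [0.5143, -0.2221, 0.2328]
ee_rot: [0.823, 3.029, 0.003]
force: [7.9, 6.2, 4.1]
opening: 0.0147
t 10.07 p [ 0.5143 -0.2221  0.2328] x [-0.862  0.506 -0.002] y [0.506 0.862 0.003] z [ 0.003  0.002 -1.   ] F [7.9 6.2 4.1] op 0.0147 j [-0.54  0.36 -0.08  1.13  0.   -0.01]
[-3.7  9.3 -4. ]
```

```bash
python3 -m pendant '[[0.0117,0.0054,0,4,0],[0.0117,0.0047,0,4,0],[0.0117,0.0045,0,4,0],[0.0117,0.0044,0,4,0],[0.0117,0.0044,0,4,0],[0.0117,0.0044,0,4,0],[0.0117,0.0044,0,4,0],[0.0117,0.0044,0,4,0],[0.0117,0.0044,0,4,0],[0,0,0,0,0]]';python3 - <<'E'
from h import *
p,M=show();print((M.T@np.array(r.get_obs()['force'])).round(1))
cv2.imwrite('pics/t6.png',r.snapshot('top')[...,::-1])
E
```

```text
time: 11.32
eef_pos: [0.4727, -0.1202, 0.2329]
ee_rot: [1.719, 2.625, 0.002]
force: [9.5, -0.2, 0.5]
opening: 0.0146
t 11.32 p [ 0.4727 -0.1202  0.2329] x [-0.4    0.917 -0.002] y [0.916 0.4   0.003] z [ 0.004 -0.001 -1.   ] F [ 9.5 -0.2  0.5] op 0.0146 j [-0.4   0.22 -0.27  1.07  0.    0.76]
[-3.9  8.6 -0.5]
```

View pics/t6.png

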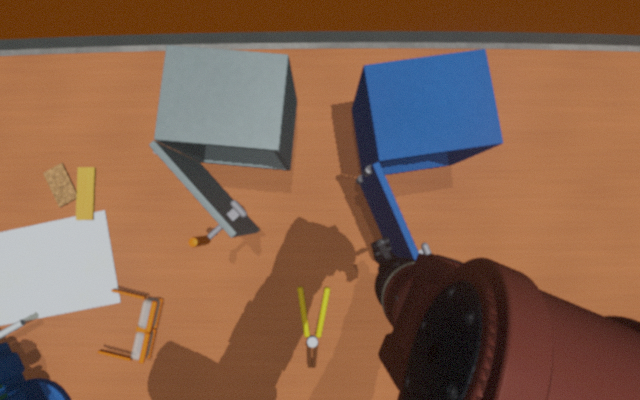

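The top picture shows the blue door standing at about 76°. The grey door is unmoved, with its handle still near (195,241). Releasing.

```bash
python3 -m pendant '[[0.001,0.002,0,0,0],[0,0,0,0,0.03],[0,0,0,0,0.06],[0,0,0,0,0.06],[0,0,0,0,0.06],[0,0,-0.03,0,0.06],[0,0,-0.05,0,0.06],[0,0,-0.05,0,0.06],[0,0,-0.02,0,0.06],[0,0,0,0,0.06]]'; python3 -m pendant '[[0.03,0.0,0,0,0.06],[-0.02,-0.06,0,0,0.06],[-0.02,-0.06,0,0,0.06],[-0.02,-0.06,0,0,0.06],[0,0,0,0,0.06]]';python3 - <<'E'
from h import *
p,M=show()
cv2.imwrite('pics/t7.png',r.snapshot('top')[...,::-1]);cv2.imwrite('pics/s7.png',r.snapshot('scene')[...,::-1])
E
```

```text
time: 12.62
eef_pos: [0.473, -0.119, 0.3834]
ee_rot: [1.719, 2.626, 0.001]
force: [-0.3, 0.4, -0.0]
opening: 0.0597
time: 13.25
eef_pos: [0.3181, -0.2188, 0.3811]
ee_rot: [-1.729, -2.621, 0.001]
force: [-0.3, 0.8, 0.3]
opening: 0.0598
t 13.25 p [ 0.3181 -0.2188  0.3811] x [-0.394  0.919  0.001] y [ 0.919  0.394 -0.001] z [-0.002  0.001 -1.   ] F [-0.3  0.8  0.3] op 0.0598 j [-0.79 -0.02 -0.16  1.43 -0.    0.37]
```

View pics/t7.png

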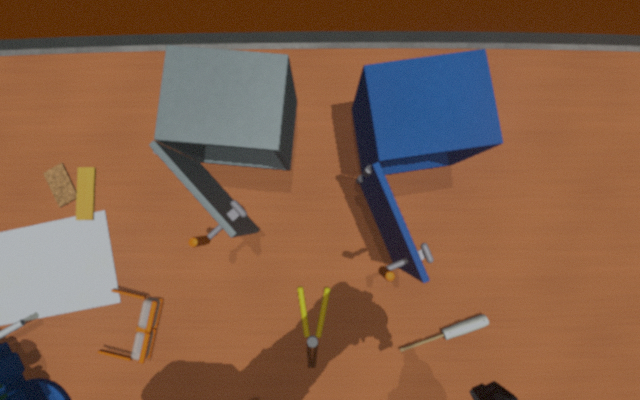

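View pics/s7.png

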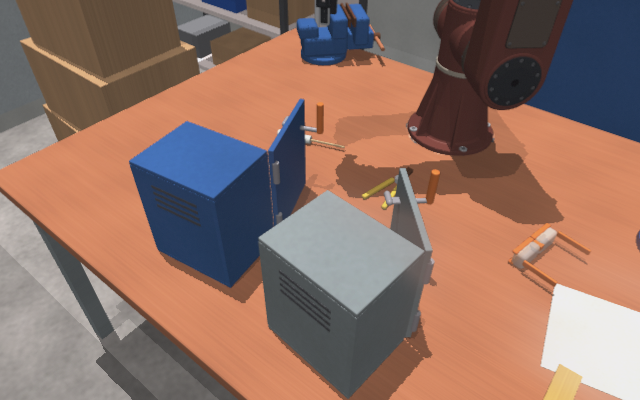

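Blue handle top is at about (390,276) and the door's free corner at about (426,278) in the top view. The grey door looks the same as at the start. Last I'll check the angle.

Run:
```python
from h import *
T=r.calibration('top');S=r.calibration('scene')
p,e=two(T,(390.5,276),S,(320.3,105));print(p.round(4),e)
f=onz(T,(426,277),.25)
for h in([.647,-.107],[.651,-.106]):
    v=p[:2]-h;w=f[:2]-h
    print('angle from handle',A0-18.54-np.degrees(np.arctan2(v[1],v[0]))%360+360,'from edge',A0-np.degrees(np.arctan2(w[1],w[0])))
a=cv2.imread('pics/top0.png');b=cv2.imread('pics/t7.png')
print('grey diff',cv2.absdiff(a,b)[30:250,140:300].mean(),cv2.absdiff(a,b)[30:250,140:300].max())
r.sign_off()
```

```text
[ 0.4704 -0.1213  0.2597] 0.003674874151107959
angle from handle 76.24644578506218 from edge 77.16661370912593
angle from handle 76.03338303156386 from edge 77.33763863901217
grey diff 2.985871212121212 27
the job is handed in; nothing more can be done
```

The blue door was pushed fully shut, pulled back through the catch by its orange handle and left standing open at about 76°. I handed the job in at about 13 s, with the gripper clear and reading no contact force.

- **Shutting:** I gripped the handle from above and swung the door shut along its arc until it stopped. It stayed put under a push of about 24 N, and both fixed cameras showed it flush. I didn't see or hear the catch snap as a separate event. The signs were that the resistance faded near the end and the door then sat hard against the stop.
- **Opening:** The final angle measures 76° from the handle and 77° from the door's edge, against the 65° required.
- **Grey cabinet:** It and its door look unchanged. Comparing the first and last top pictures there showed only small differences, which I put down to picture noise (3 levels on average, 27 at most).
- **Disagreement:** Hinge estimates from the cameras and from the arm's motion differed by about 4 mm. This caused up to about 10 N of sideways force while swinging the door, and changes the final angle by less than 1°.

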